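Change the burnt-out tea light in the food warmer

ROBOT

A 6-joint arm with a two-finger parallel gripper is mounted at the origin on the work surface. World frame = base frame: x ahead of the robot, y to its left, z up, the work surface at z = 0. Lengths are in m, angles in rad, forces in N, time in s.
With the tool pointing down it reaches from about 0.3 to 0.775 m from the base axis. Payload 14.6 kg.
Tool frame: the origin (TCP) lies midway between the tips of the shut fingers; the grasp point (between the pads) lies 19 mm behind it (tcp_to_grasp is the distance from the TCP to the grasp point, in m); z points along the fingers, y is the line along which they close (so a half turn about z gives the same grasp; the last joint's range is limited). The gripper opens to 94 mm and grips with 3 to 60 N. Pads are 16 mm wide; open, the fingers measure 119 mm over their backs; the gripper's body (75 mm by 177 mm) begins 78 mm behind the grasp point.
Start: joints at [1.073, 0.3, 1.521, -0, 1.321, -0.067], TCP at [0.23, 0.5, 0.177] pointing down, gripper open.
Joint ranges: [-3.03, 3.03], [-0.79, 2.21], [0.23, 2.52], [-1.04, 4.18], [0, 3.07], [-2.55, 2.55]. Speed limits (rad/s): [2.22, 2.22, 2.57, 3.14, 3.14, 3.14].

INTERFACE

Orientations are given as [roll, pitch, yaw] about the fixed x, y, z axes, in that order (R = Rz(yaw) Ry(pitch) Rx(roll)).
In Python, from station import * gives the robot as it stands.
- The arm moves only by the tool send_rows, never from a script. Its argument "motion" is a list of rows, each a list of 3 entries, a list of its own where there are three numbers: the shift along the tool's x, y, z in units of 0.03 m (1.0 is 0.03 m), then the turn, a rotation vector about the tool's x, y, z in units of 0.12 rad (1.0 is 0.12 rad), then the opening, from -1 (shut) to 1 (fully open). In form: [[[x, y, z], [rx, ry, rz], grip], ...]. A call has 1 to 12 rows; each row shifts and turns the commanded pose from where the row before left it, along the tool's axes as they then stand; what a row does not reach is not made up. A row lasts 1/10 s, in which the tool goes at most 50 mm and 8.59 degrees, less where a joint would pass 70% of its speed; a pose out of reach is approached as far as the arm can. A call with a number of a shift or a turn outside -1 to 1 is refused whole. A call with a gripper value outside its range is refused whole. The fingers move at their own pace and stop on an object; "squeeze" is the grip in N (left out, the last holds). Time passes only in rows, so rows that do not move let the fingers close. It gives the time, the measured TCP pose, the force, the opening and the grip force at its end, in the units of the state.
- get_obs(): the state, without advancing time (a new reading comes with each control period).
- camera(name): name is "scene" or "top"; returns a dict with "pixels" (384x512x3 uint8, red, green, blue), "depth" (384x512 float32, m along the optical axis (not along the pixel's ray), 0 where there is no reading), "fx", "fy", "cx", "cy" (pixels), "rvec" (rotation vector, rad) and "tvec" (3), from world to camera coordinates, as OpenCV has them. Camera axes: x right, y down, z forward; pixel columns grow to the right and rows downward; lengths in m; the calibration is good to about 2 mm. A picture is of the moment at which its call begins.
- hand_in(): hands the job in; it is judged then, once.
The state is a dict: "time_s": time; "qpos": joint angles; "joint_vel": joint speeds; "tau": joint torques, N m; "ee_pos": TCP position; "eef_rot": TCP orientation; "force": force on the tool from outside, world axes, zero at the start; "moment": the same for the moment, N m; "grip_width": finger opening in m; "grip_force": force on a finger pad.
Only numpy, scipy, OpenCV 4.12 (cv2) and the standard library are available. Lean on these libraries where they do the work, as an engineer would, in place of code of your own. Each camera call takes 0.05 s, during which the arm holds its last target. There are 200 camera calls.

TASK

One of the two tea lights in the steel food warmer has burnt out: lift the black cover plate off its pins and lay it aside, stand the burnt-out light upright on the flat of the blue saucer, and put the fresh light from the worktop fully home in the emptied cup. Then seat the cover plate back over all four pins so that it lies flat. Leave the light that still has wax in its cup, and do not knock or shift the ramekin, pepper jar, canister or oil bottle.

Things in the scene. Friction and masses are not known exactly. Their poses are not given: they have to be found in the camera images.
- warmer: Twin tea-light food warmer of bent bright steel, fixed, 220 mm long (its y) by 110 mm (its x). Origin on the worktop under its centre, z up. A tray, top 13 mm above the worktop, has two round cups 100 mm apart. Long sides open; an upright panel stands at each end (y = +-106 to +-110 mm), with a flat flange at its top running inward to y = +-88 mm.
- seat (a point): Centre of the warmer at the level of its flange tops, 58 mm above the worktop. Four brass pins stand on the flanges at x = +-42, y = +-95 mm (warmer axes): 6 mm thick, tapering to 2.4 mm at the tip, 9 mm tall, tips 67 mm above the worktop.
- cup_a (a point): Centre of the floor of the warmer's cup on its +y side (y = +50 mm), 8 mm above the worktop. Cup: round recess 43 mm across, 5 mm deep.
- cup_b (a point): Centre of the floor of the warmer's other cup (y = -50 mm), same size.
- plate: Loose black cover plate, 212 mm long (its y) by 110 mm (its x), 0.3 to 0.5 kg, starting on the warmer. Origin under its centre at its lowest edge, z up: sheet 6 to 10 mm above it, lips along the long edges and the bridge reach down to 0, so it stands level on the worktop. Four 10 mm holes at x = +-42, y = +-95 mm go over the pins, either way round; seated, its origin is 52 mm above the worktop.
- bridge (a point): Centre of the top face of the plate's bridge, 10 mm above the plate's origin. Two heat openings, each 66 mm (x) by 60 mm (y), leave this bridge across the middle: 20 mm wide in y, 66 mm long in x, 10 mm thick. It can be pinched from above along the plate's y, the fingers reaching down through the two openings.
- spent: Burnt-out tea light: aluminium cup 38 mm across, 16 mm tall, black and empty inside, about 11 g, smooth (can slip in the fingers if jerked). Starts in one of the two warmer cups. Origin under its centre.
- good: Tea light still with white wax (5 mm below its rim) and a black wick, 38 mm across, 16 mm tall. In the other warmer cup, where it stays. Origin under its centre.
- fresh: Fresh tea light, full of white wax with a white wick, 38 mm across, 16 mm tall, about 20 g, smooth (can slip in the fingers if jerked), standing on the worktop between the ramekin and the pepper jar. Origin under its centre.
- saucer: Blue china saucer, loose, 140 mm across, rim 13 mm high. Origin on the worktop under its centre.
- saucer_in (a point): Centre of the saucer's flat inner floor, 5 mm above the worktop; the flat is about 90 mm across, then it slopes up to the rim.
- ramekin: Terracotta ramekin, 76 mm across, 42 mm tall, loose; bystander. Origin under its centre.
- pepper: Small amber pepper jar with black lid, 45 mm across, 56 mm tall, loose; bystander. Origin under its centre.
- canister: Black tea canister, 81 mm across, 106 mm tall, loose; bystander. Origin under its centre.
- oil: Green glass oil bottle, 66 mm across, 260 mm tall, loose; bystander. Origin under its centre.
Mind the look-alikes: they are no part of the job. What is shaped like the good but orange is not meant. What is shaped like the fresh but yellow is not meant.

How it is judged:
By the outcome, as a careful person would: the job done as asked, in the order asked, and still so for the second after the job is handed in, with the robot touching nothing.
It also fails if it takes over 72 s, if anything falls off the work surface, if the arm or the gripper's body presses on something with over 40 N, if the wrist force passes 120 N, or if a joint passes its speed limit or range.

## Working session

There is one attempt and no reset: what is moved stays moved. The work goes in short steps, Python scripts to look and compute and a tool call to move; the robot and the scene stay as the last step left them, time stands still between calls to the robot, and variables do not carry over. Pictures are saved under pics/ and viewed, at most 10 in all, crops included, and the job is handed in when it is done.

Besides the shell and the picture viewer there is one more tool, called after "Call:" as name(argument=value, ...), one argument or row to a line, values as JSON. send_rows: Moves the arm, as the interface text tells. Its arguments: {"type":"object","properties":{"motion":{"type":"array"},"squeeze":{"type":"number"}},"required":["motion"]}

```bash
mkdir -p pics; ls; cat > h.py <<'E'
from station import *
import numpy as np, cv2
def grab(n,tag):
    c=camera(n); cv2.imwrite(f'pics/{tag}.png',c['pixels'][...,::-1]); np.savez(f'pics/{tag}.npz',**c); return c
def pix(c,u,v,z=None):
    R=cv2.Rodrigues(np.array(c['rvec'],float))[0]; t=np.array(c['tvec'],float).ravel()
    r=np.array([(u-c['cx'])/c['fx'],(v-c['cy'])/c['fy'],1.])
    if z is None: return R.T@(r*float(c['depth'][int(v),int(u)])-t)
    o=-R.T@t; d=R.T@r; return o+d*(z-o[2])/d[2]
def cloud(c):
    R=cv2.Rodrigues(np.array(c['rvec'],float))[0]; t=np.array(c['tvec'],float).ravel()
    v,u=np.mgrid[:384,:512]; d=c['depth']
    P=np.stack([(u-c['cx'])/c['fx']*d,(v-c['cy'])/c['fy']*d,d],-1)
    return (P-t)@R
E
python3 - <<'E'
from h import *
o=get_obs(); print(o)
a=grab('top','top0'); b=grab('scene','scene0')
for c in (a,b):
    R=cv2.Rodrigues(np.array(c['rvec'],float))[0]; print(-R.T@np.array(c['tvec']).ravel(), c['fx'])
    
E
```

```text
pics
{'time_s': 0.0, 'qpos': array([ 1.07337683e+00,  3.00475995e-01,  1.52158582e+00, -9.53109823e-06,
        1.32066517e+00, -6.65772048e-02]), 'joint_vel': array([-0.00017256,  0.00098291,  0.00041421,  0.00125075, -0.00059004,
       -0.00018446]), 'tau': array([-2.99133862e-03, -5.31815708e+01, -3.52731264e+01,  7.05914805e-02,
        2.45326204e-02, -8.67112180e-05]), 'ee_pos': array([0.22955583, 0.49948671, 0.17628165]), 'eef_rot': array([-3.14046023e+00, -6.62531865e-05,  2.71075268e+00]), 'force': array([ 0.77961444, -0.93545466,  0.19494993]), 'moment': array([ 0.00868808, -0.00741934,  0.03062828]), 'grip_force': 0.0, 'grip_width': 0.09413048903792302}
[0.32407257 0.00440428 1.15508987] 442.4327511637752
[ 1.0382919  -0.84804495  0.74835327] 440.5161616682985
```

```bash
python3 -c "
import cv2,numpy as np
a=cv2.imread('pics/top0.png');cv2.imwrite('pics/top0b.png',cv2.resize(a,(800,600),interpolation=cv2.INTER_CUBIC))"
```

```text
(no output)
```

View pics/top0b.png

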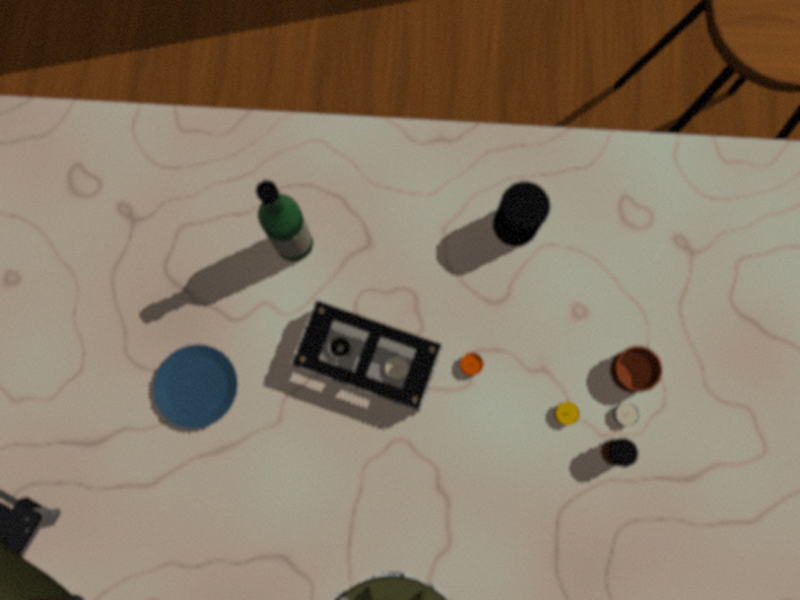

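View pics/scene0.png

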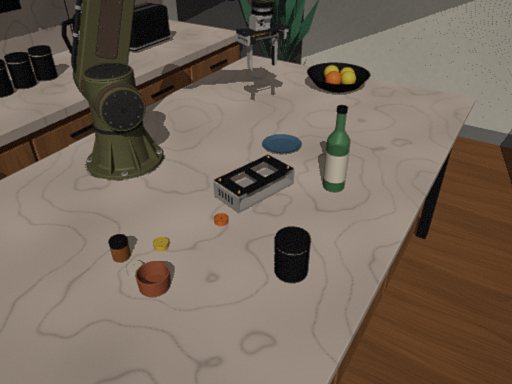

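The top view (800x600) shows the plate at (368,355), its left opening with a dark light at (340,346) and its right with a pale one at (393,370). The saucer is at (195,387), ramekin (637,370), pepper jar (620,452), canister (520,213) and bottle (290,225).
Candidates for fresh are the white light at (627,413), the yellow one at (567,413) and the orange one at (471,364). I choose the white one, between the ramekin and the jar, and will check it and the spent light in a crop.

```bash
python3 - <<'E'
from h import *
c=dict(np.load('pics/top0.npz')); im=c['pixels'][...,::-1]
def crop(x0,y0,w,h,s): return cv2.resize(im[y0:y0+h,x0:x0+w],None,fx=s,fy=s,interpolation=cv2.INTER_CUBIC)
A=crop(180,185,110,85,7)   # 770x595
cv2.imwrite('pics/cropA.png',A)
B=crop(345,215,85,90,6); cv2.imwrite('pics/cropB.png',B)
P=cloud(c); hsv=cv2.cvtColor(c['pixels'],cv2.COLOR_RGB2HSV)
# saucer: blue
m=(hsv[...,0]>95)&(hsv[...,0]<120)&(hsv[...,1]>110); m[:,:80]=0
v,u=np.nonzero(m); e=cv2.minEnclosingCircle(np.stack([u,v],1).astype(np.float32)); print('saucer',e,pix(c,*e[0],.012), len(u))
for n,(u,v) in dict(table=(240,300),plateL=(235,227),brid=(236,226),fresh=(401,264),ram=(407,238),pep=(397,288),can=(335,130)).items(): print(n,P[v,u].round(4))
E
```

```text
saucer ((305.5, 163.5), 225.35870361328125) [ 0.64926744 -0.10897706  0.012     ] 2142
table [2.838e-01 4.280e-02 1.000e-04]
plateL [0.4611 0.0647 0.0644]
brid [0.4643 0.0627 0.0602]
fresh [ 0.3975 -0.3627  0.0131]
ram [ 0.4662 -0.3816  0.0042]
pep [ 0.3363 -0.3397  0.0531]
can [ 0.7136 -0.1701  0.1056]
```

View pics/cropA.png

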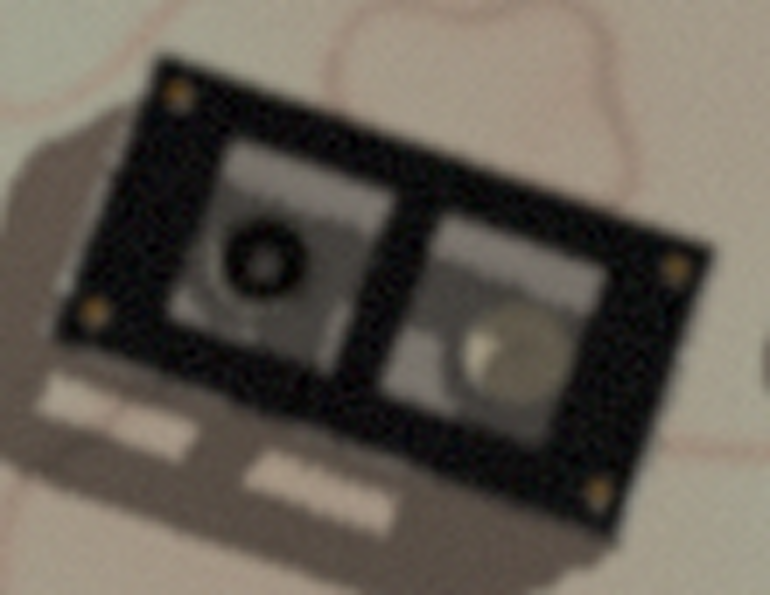

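View pics/cropB.png

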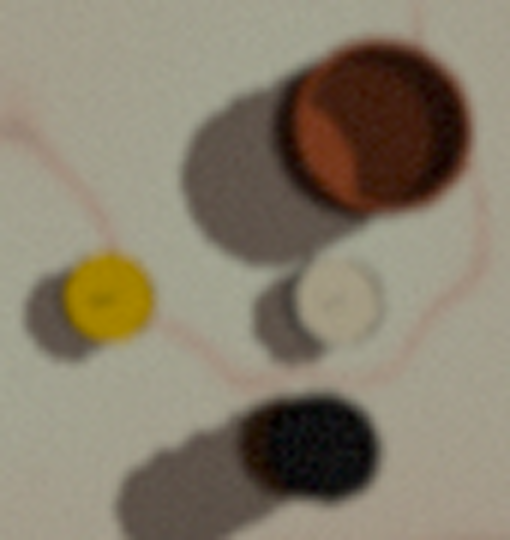

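Crop A shows pins at (178,95), (95,313), (676,267) and (597,492). The black, empty light is in the left opening at (265,260) and the waxed one in the right at (520,355). Crop B shows the white fresh light at (340,302), with the ramekin rim at (382,125) and the pepper lid at (320,447).

```bash
python3 - <<'E'
from h import *
c=dict(np.load('pics/top0.npz')); P=cloud(c)
A=lambda x,y,z:pix(c,180+(x+.5)/7-.5,185+(y+.5)/7-.5,z)
B=lambda x,y,z:pix(c,345+(x+.5)/6-.5,215+(y+.5)/6-.5,z)
for z in (.062,.065):
    p=np.array([A(178,95,z),A(95,313,z),A(676,267,z),A(597,492,z)]); print('pins',p.round(4).tolist())
    print('center',p.mean(0).round(4)); print('len y',np.linalg.norm(p[0]-p[2]),np.linalg.norm(p[1]-p[3]),'x',np.linalg.norm(p[0]-p[1]),np.linalg.norm(p[2]-p[3]))
    d=(p[0]+p[1]-p[2]-p[3])[:2]; th=np.arctan2(-d[0],d[1]); print('yaw deg',np.degrees(th))
ctr=p.mean(0)[:2]; R=np.array([[np.cos(th),-np.sin(th)],[np.sin(th),np.cos(th)]])
for s in (1,-1): print('cup',s,ctr+R@[0,.05*s])
print('spent seen',A(265,260,.012),'good',A(520,355,.019))
# spent rim from cloud
for s in (1,-1):
    q=ctr+R@[0,.05*s]; m=(np.hypot(P[...,0]-q[0],P[...,1]-q[1])<.03)&(P[...,2]<.045)&(P[...,2]>.02); print(s,m.sum(),P[m].mean(0),np.ptp(P[m],axis=0))
print('fresh',B(340,302,.016),'size',np.linalg.norm(B(296,302,.016)-B(382,302,.016)),'ram',B(382,125,.042),'pep',B(320,447,.056),'yellow',B(109,297,.016))
pt=P[(abs(P[...,2]-.062)<.004)&(np.hypot(P[...,0]-ctr[0],P[...,1]-ctr[1])<.13)]; print('plate z',np.median(pt[:,2]), len(pt))
import numpy.linalg as L
r=cv2.minAreaRect((pt[:,:2]*1000).astype(np.float32)); print(r)
# saucer
hsv=cv2.cvtColor(c['pixels'],cv2.COLOR_RGB2HSV); m=np.zeros((384,512),bool); m[205:290,85:165]=1
m&=(hsv[...,0]>90)&(hsv[...,0]<125)&(hsv[...,1]>90); v,u=np.nonzero(m)
e=cv2.fitEllipse(cv2.convexHull(np.stack([u,v],1).astype(np.float32))); print('sauc',e,pix(c,*e[0],.012)); 
mm=(P[...,0]>.3)&(P[...,0]<.58)&(P[...,1]>.19)&(P[...,1]<.4)&(P[...,2]>.003)&(P[...,2]<.02)
q=P[mm]; print(q.mean(0),cv2.minEnclosingCircle((q[:,:2]*1000).astype(np.float32)))
m=(P[...,2]>.06)&(P[...,0]>.45)&(P[...,1]>.05)&(P[...,0]<.8); print('bottle',P[m].mean(0),P[m].min(0),P[m].max(0))
E
```

```text
pins [[0.5298, 0.1452, 0.062], [0.4496, 0.1681, 0.062], [0.4781, -0.0366, 0.062], [0.3971, -0.013, 0.062]]
center [0.4637 0.0659 0.062 ]
len y 0.18902899761951703 0.18849886570434204 x 0.08338734484315886 0.08439306483603967
yaw deg -16.02539057847946
pins [[0.5292, 0.1448, 0.065], [0.4493, 0.1676, 0.065], [0.4777, -0.0365, 0.065], [0.3969, -0.0129, 0.065]]
center [0.4633 0.0658 0.065 ]
len y 0.1885102049663682 0.1879815280054397 x 0.08315848714188018 0.08416144692257135
yaw deg -16.025390578479453
cup 1 [0.4770849  0.11380998]
cup -1 [0.44947857 0.01769603]
spent seen [0.47880547 0.11423581 0.012     ] good [0.44825925 0.01737101 0.019     ]
1 34 [0.47666957 0.1152059  0.02332613] [0.03712381 0.03722579 0.00699559]
-1 50 [0.44764333 0.01663935 0.02250655] [0.03674458 0.03643953 0.00910333]
fresh [ 0.39501597 -0.36234567  0.016     ] size 0.036616933453785395 ram [ 0.46823149 -0.37210515  0.042     ] pep [ 0.33376755 -0.34099469  0.056     ] yellow [ 0.39140168 -0.26418055  0.016     ]
plate z 0.061426087027821506 2335
((462.942626953125, 66.51709747314453), (219.4169921875, 110.43325805664062), 73.66763305664062)
sauc ((124.29480743408203, 247.1193389892578), (49.57981872558594, 53.337337493896484), 47.6664924621582) [0.39911224 0.34808098 0.012     ]
[0.4063078  0.33353146 0.00690963] ((439.2358093261719, 293.7798156738281), 165.1183319091797)
bottle [0.58463564 0.16831187 0.12850532] [0.45009269 0.05014044 0.06002691] [0.68545002 0.23836168 0.26403325]
```

Measured: warmer centre (0.4635, 0.066) with yaw −16°, spent at (0.477, 0.114), fresh at (0.395, −0.362), saucer at (0.399, 0.348). The pin spacing of 188.5 x 84 mm and the plate top at 61.4 mm agree with the given sizes. First I move above the bridge.

Call:
send_rows(
  motion=[
    [[0,0,0],[0,0,-0.63],0.1],
    [[0,0,0],[0,0,-0.63],0.1],
    [[-0.5,-0.5,0],[0,0,0],0.1],
    [[-0.9,-0.9,0],[0,0,0],0.1],
    [[-1,-1,0],[0,0,0],0.1],
    [[-1,-1,0],[0,0,0],0.1],
    [[-1,-1,0],[0,0,0],0.1],
    [[-1,-1,0],[0,0,0],0.1],
    [[-1,-1,0],[0,0,0],0.1],
    [[-1,-1,0],[0,0,0],0.1],
    [[-1,-1,0],[0,0,0],0.1],
    [[-1,-1,0],[0,0,0],0.1],
  ],
  squeeze=25,
)

```text
time_s: 1.3
ee_pos: [0.4233, 0.1492, 0.1768]
eef_rot: [3.142, -0.0, 2.862]
force: [0.5, 0.5, 0.4]
grip_width: 0.0515
grip_force: 0.0
```

Call:
send_rows(
  motion=[
    [[-1,-1,0.3],[0,0,0],0.1],
    [[-0.9,-0.9,0.6],[0,0,0],0.1],
    [[-0.2,-0.4,0.6],[0,0,0],0.1],
    [[0,0,0],[0,0,0],0.1],
    [[0,0,0],[0,0,0],0.1],
  ],
)

```text
time_s: 1.8
ee_pos: [0.4642, 0.0675, 0.1321]
eef_rot: [-3.142, -0.001, 2.862]
force: [0.8, 0.6, 0.1]
grip_width: 0.052
grip_force: 0.0
```

```bash
cat >> h.py <<'E'
from scipy.spatial.transform import Rotation as Ro
def go(x,y,z,yaw=None):
    o=get_obs(); R=Ro.from_euler('xyz',o['eef_rot']).as_matrix(); cy=o['eef_rot'][2]
    if yaw is not None:
        R=Ro.from_euler('xyz',[np.pi,0,yaw]).as_matrix()
        print('rz units',round(-((yaw-cy+np.pi)%(2*np.pi)-np.pi)/.12,2))
    print('t',round(o['time_s'],2),'pos',o['ee_pos'].round(4),'yaw',round(cy,4),'w',round(o['grip_width'],4),'gf',round(o['grip_force'],1),'F',o['force'].round(1))
    print('units to target (tool axes at target yaw)',(R.T@(np.array([x,y,z])-o['ee_pos'])/.03).round(2))
E
python3 - <<'E'
from h import *
go(.4635,.066,.056,2.862); print(get_obs()['eef_rot'],get_obs()['qpos'].round(2))
E
```

```text
rz units -0.0
t 1.8 pos [0.4642 0.0675 0.1321] yaw 2.8616 w 0.052 gf 0.0 F [0.8 0.6 0.1]
units to target (tool axes at target yaw) [ 0.01 -0.06  2.54]
[-3.14157409e+00 -5.08811290e-04  2.86159836e+00] [ 0.07  0.16  1.8   0.    1.18 -1.22]
```

Call:
send_rows(
  motion=[
    [[0,-0.06,0.6],[0,0,0],0.1],
    [[0,0,0.7],[0,0,0],0.1],
    [[0,0,0.6],[0,0,0],0.1],
    [[0,0,0.4],[0,0,0],0.1],
    [[0,0,0.25],[0,0,0],0.1],
    [[0,0,0],[0,0,0],0.1],
    [[0,0,0],[0,0,0],-0.3],
    [[0,0,0],[0,0,0],-0.6],
    [[0,0,0],[0,0,0],-0.8],
    [[0,0,0],[0,0,0],-0.8],
    [[0,0,0],[0,0,0],-0.8],
  ],
  squeeze=25,
)

```text
time_s: 2.9
ee_pos: [0.464, 0.0654, 0.0555]
eef_rot: [3.141, 0.0, 2.862]
force: [0.1, 0.4, -0.5]
grip_width: 0.0152
grip_force: 0.0
```

Call:
send_rows(
  motion=[
    [[0,0,0],[0,0,0],-0.8],
    [[0,0,0],[0,0,0],-0.8],
  ],
)

```text
time_s: 3.1
ee_pos: [0.4639, 0.0654, 0.0553]
eef_rot: [-3.142, -0.0, 2.862]
force: [-0.9, 0.1, 0.4]
grip_width: 0.0096
grip_force: 0.0
```

The fingers closed past 20 mm, so the tips may sit higher than the nominal TCP. I'll raise the gripper, open to about 22 mm and measure the tip height.

Call:
send_rows(
  motion=[
    [[0,0,0],[0,0,0],-0.5],
    [[0,0,-0.5],[0,0,0],-0.5],
    [[0,0,-1],[0,0,0],-0.53],
    [[0,0,-1],[0,0,0],-0.53],
    [[0,0,-0.5],[0,0,0],-0.53],
    [[0,0,0],[0,0,0],-0.53],
    [[0,0,0],[0,0,0],-0.53],
    [[0,0,0],[0,0,0],-0.53],
  ],
)

```text
time_s: 3.9
ee_pos: [0.4634, 0.0654, 0.1441]
eef_rot: [-3.141, -0.002, 2.862]
force: [-0.4, -0.8, 0.6]
grip_width: 0.0223
grip_force: 0.0
```

```bash
python3 - <<'E'
from h import *
c=grab('scene','s1'); P=cloud(c); o=get_obs(); go(.464,.0654,.0555)
m=(np.hypot(P[...,0]-.464,P[...,1]-.066)<.06)&(P[...,2]>.072)
z=P[m][:,2]; print(m.sum(),np.percentile(z,[0,1,5,50,100]))
v,u=np.nonzero(m); print(u.min(),u.max(),v.min(),v.max())
cv2.imwrite('pics/s1c.png',cv2.resize(c['pixels'][100:220,190:320,::-1],None,fx=5,fy=5,interpolation=cv2.INTER_CUBIC))
E
```

```text
t 3.95 pos [0.4634 0.0654 0.1442] yaw 2.862 w 0.0221 gf 0.0 F [-1.  -0.4 -0. ]
units to target (tool axes at target yaw) [-0.02  0.01  2.96]
3213 [0.1708649  0.18288723 0.20892966 0.36819345 0.49897115]
229 275 10 142
```

View pics/s1c.png

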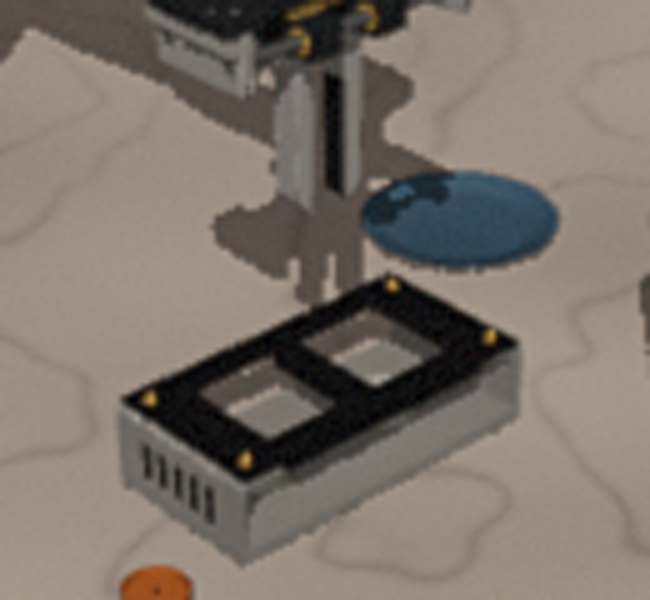

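The crop shows the closed-up fingers with tips at about crop (300,205) and (350,195). The plate is undisturbed with all four pins through it. I'll compare the tips with the projected TCP.

```bash
python3 - <<'E'
from h import *
for n in ('scene','top'):
    c=camera(n); P=cloud(c); o=get_obs()
    pr=lambda p:cv2.projectPoints(np.array([p],float),np.array(c['rvec'],float),np.array(c['tvec'],float),np.array([[c['fx'],0,c['cx']],[0,c['fy'],c['cy']],[0,0,1.]]),None)[0].ravel().round(1)
    p=o['ee_pos']; print(n,'TCP pix',pr(p),'19 behind',pr(p+[0,0,.019]),'pin',pr([.5292,.1448,.067]),pr([.3969,-.0129,.067]))
    if n=='scene':
        for v in range(130,146): print(v,[tuple(P[v,u].round(3)) for u in (246,250,260)])
E
```

```text
scene TCP pix [253.8 148.4] 19 behind [253.8 142.4] pin [287.1 165.7] [219.5 178. ]
130 [(np.float64(0.452), np.float64(0.045), np.float64(0.207)), (np.float64(0.468), np.float64(0.041), np.float64(0.213)), (np.float64(0.476), np.float64(0.078), np.float64(0.199))]
131 [(np.float64(0.454), np.float64(0.042), np.float64(0.206)), (np.float64(0.464), np.float64(0.046), np.float64(0.207)), (np.float64(0.477), np.float64(0.077), np.float64(0.197))]
132 [(np.float64(0.451), np.float64(0.047), np.float64(0.2)), (np.float64(0.465), np.float64(0.044), np.float64(0.205)), (np.float64(0.477), np.float64(0.076), np.float64(0.194))]
133 [(np.float64(0.454), np.float64(0.042), np.float64(0.2)), (np.float64(0.467), np.float64(0.041), np.float64(0.204)), (np.float64(0.478), np.float64(0.076), np.float64(0.192))]
134 [(np.float64(0.451), np.float64(0.045), np.float64(0.195)), (np.float64(0.465), np.float64(0.044), np.float64(0.199)), (np.float64(0.476), np.float64(0.078), np.float64(0.187))]
135 [(np.float64(0.45), np.float64(0.047), np.float64(0.191)), (np.float64(0.467), np.float64(0.042), np.float
[... 1270 characters left out ...]
at64(0.001)), (np.float64(0.319), np.float64(0.336), np.float64(-0.001))]
143 [(np.float64(0.28), np.float64(0.306), np.float64(-0.002)), (np.float64(0.291), np.float64(0.314), np.float64(-0.003)), (np.float64(0.323), np.float64(0.33), np.float64(-0.001))]
144 [(np.float64(0.284), np.float64(0.299), np.float64(-0.001)), (np.float64(0.295), np.float64(0.308), np.float64(-0.003)), (np.float64(0.33), np.float64(0.319), np.float64(0.002))]
145 [(np.float64(0.29), np.float64(0.291), np.float64(-0.0)), (np.float64(0.302), np.float64(0.298), np.float64(-0.0)), (np.float64(0.335), np.float64(0.311), np.float64(0.003))]
top TCP pix [233.2 221.5] 19 behind [232.7 220.3] pin [204.9 198. ] [264.9 254.8]
```

The visible tips are at z≈0.173 while the reported TCP is 0.144, so the real tips are about 29 mm above it. The horizontal position agrees. From here I work with tip = TCP + ~28 mm and watch the forces.

Call:
send_rows(
  motion=[
    [[0,0,0.5],[0,0,0],-0.36],
    [[0,0,0.9],[0,0,0],-0.36],
    [[0,0,0.9],[0,0,0],-0.36],
    [[0,0,0.6],[0,0,0],-0.36],
    [[0,0,0.4],[0,0,0],-0.36],
    [[0,0,0.3],[0,0,0],-0.36],
    [[0,0,0.2],[0,0,0],-0.36],
    [[0,0,0],[0,0,0],-0.36],
    [[0,0,0],[0,0,0],-0.36],
  ],
  squeeze=25,
)

```text
time_s: 4.95
ee_pos: [0.4643, 0.0654, 0.0318]
eef_rot: [3.141, 0.001, 2.862]
force: [0.0, 0.1, 0.6]
grip_width: 0.0297
grip_force: 0.0
```

Call:
send_rows(
  motion=[
    [[0,0,0],[0,0,0],-0.6],
    [[0,0,0],[0,0,0],-0.8],
    [[0,0,0],[0,0,0],-0.8],
    [[0,0,0],[0,0,0],-0.8],
    [[0,0,0],[0,0,0],-0.8],
  ],
)

```text
time_s: 5.45
ee_pos: [0.4643, 0.0655, 0.0318]
eef_rot: [3.141, 0.001, 2.862]
force: [0.4, 1.5, 6.2]
grip_width: 0.0182
grip_force: 25.0
```

Call:
send_rows(
  motion=[
    [[0,0,0],[0,0,0],-0.36],
    [[0,0,0],[0,0,0],-0.36],
    [[0,0,0.1],[0,0,0],-0.36],
    [[0,0,0.1],[0,0,0],-0.36],
    [[0,0,0],[0,0,0],-0.36],
    [[0,0,0],[0,0,0],-0.6],
    [[0,0,0],[0,0,0],-0.8],
    [[0,0,0],[0,0,0],-0.8],
    [[0,0,0],[0,0,0],-0.8],
    [[0,0,0],[0,0,0],-0.8],
  ],
  squeeze=30,
)

```text
time_s: 6.45
ee_pos: [0.4639, 0.0654, 0.0253]
eef_rot: [3.142, 0.0, 2.862]
force: [0.4, 0.4, -1.2]
grip_width: 0.0191
grip_force: 30.0
```

Call:
send_rows(
  motion=[
    [[0,0,-0.1],[0,0,0],-0.8],
    [[0,0,-0.2],[0,0,0],-0.8],
    [[0,0,-0.3],[0,0,0],-0.8],
    [[0,0,-0.4],[0,0,0],-0.8],
    [[0,0,0],[0,0,0],-0.8],
    [[0,0,0],[0,0,0],-0.8],
  ],
)

```text
time_s: 7.05
ee_pos: [0.4641, 0.0654, 0.0557]
eef_rot: [3.141, 0.001, 2.862]
force: [-0.1, 1.0, -3.9]
grip_width: 0.0194
grip_force: 30.0
```

Call:
send_rows(
  motion=[
    [[0,0,-0.5],[0,0,0],-0.8],
    [[0,0,-0.8],[0,0,0],-0.8],
    [[0,0,-0.5],[0,0,0],-0.8],
    [[0.15,-0.4,0],[0,0,0],-0.8],
    [[0.25,-0.7,0],[0,0,0],-0.8],
    [[0.35,-0.95,0],[0,0,0],-0.8],
    [[0.35,-0.95,0],[0,0,0],-0.8],
    [[0.35,-0.95,0],[0,0,0],-0.8],
    [[0.35,-0.95,0],[0,0,0],-0.8],
    [[0.35,-0.95,0],[0,0,0],-0.8],
    [[0.35,-0.95,0],[0,0,0],-0.8],
    [[0.25,-0.75,0],[0,0,0],-0.8],
  ],
)

```text
time_s: 8.25
ee_pos: [0.3199, -0.1304, 0.1082]
eef_rot: [3.141, -0.002, 2.861]
force: [0.2, -0.4, -4.8]
grip_width: 0.0191
grip_force: 30.0
```

Call:
send_rows(
  motion=[
    [[0.13,-0.4,0],[0,0,0],-0.8],
    [[0,0,0],[0,0,0],-0.8],
    [[0,0,0],[0,0,0],-0.8],
  ],
)

```text
time_s: 8.55
ee_pos: [0.3145, -0.1398, 0.1087]
eef_rot: [3.141, -0.001, 2.861]
force: [-0.3, -0.2, -4.0]
grip_width: 0.0192
grip_force: 30.0
```

```bash
python3 - <<'E'
from h import *
go(.315,-.14,-.026); print(get_obs()['qpos'].round(2))
c=grab('top','t2'); P=cloud(c); z=get_obs()['ee_pos'][2]
# plate plane: dark points near
m=(P[...,2]>.08)&(P[...,2]<.20)&(c['pixels'].max(2)<50)&(np.hypot(P[...,0]-.315,P[...,1]+.14)<.13)
q=P[m]; print(len(q)); 
A=np.c_[q[:,0]-.315,q[:,1]+.14,np.ones(len(q))]; k=np.median(q[:,2]); s=abs(q[:,2]-k)<.015
print(np.linalg.lstsq(A[s],q[s,2],rcond=None)[0],s.sum())
cv2.imwrite('pics/t2b.png',cv2.resize(c['pixels'][150:330,140:400,::-1],None,fx=3,fy=3,interpolation=cv2.INTER_CUBIC))
E
```

```text
t 8.55 pos [ 0.3145 -0.1398  0.1087] yaw 2.861 w 0.0192 gf 30.0 F [-0.3 -0.2 -4. ]
units to target (tool axes at target yaw) [-0.02 -0.    4.49]
[-0.52 -0.09  2.13  0.    1.11 -1.82]
942
[-1.72305730e-03  1.05460522e-04  1.44823972e-01] 942
```

View pics/t2b.png

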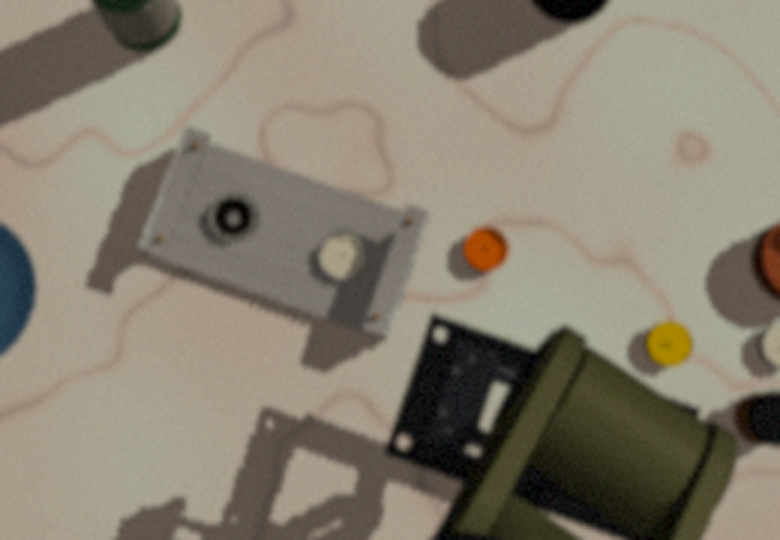

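The picture shows the plate hanging level (holes at crop (440,335) and (403,442)). Both lights are still in their cups, spent at (233,215) and good at (340,257). I lower the plate.

Call:
send_rows(
  motion=[
    [[0,0,0.4],[0,0,0],-0.8],
    [[0,0,0.7],[0,0,0],-0.8],
    [[0,0,0.8],[0,0,0],-0.8],
    [[0,0,0.8],[0,0,0],-0.8],
    [[0,0,0.6],[0,0,0],-0.8],
    [[0,0,0.4],[0,0,0],-0.8],
    [[0,0,0.2],[0,0,0],-0.8],
    [[0,0,0.2],[0,0,0],-0.8],
    [[0,0,0.1],[0,0,0],-0.8],
    [[0,0,0],[0,0,0],-0.8],
    [[0,0,0],[0,0,0],-0.8],
  ],
)

```text
time_s: 9.7
ee_pos: [0.3153, -0.1401, -0.0163]
eef_rot: [-3.141, 0.001, 2.862]
force: [-0.2, -0.1, -3.2]
grip_width: 0.0189
grip_force: 30.0
```

Call:
send_rows(
  motion=[
    [[0,0,0.08],[0,0,0],-0.8],
    [[0,0,0.07],[0,0,0],-0.8],
    [[0,0,0],[0,0,0],-0.8],
    [[0,0,0],[0,0,0],-0.8],
  ],
)

```text
time_s: 10.1
ee_pos: [0.315, -0.14, -0.0212]
eef_rot: [3.142, -0.0, 2.862]
force: [0.3, -0.4, -3.4]
grip_width: 0.0193
grip_force: 30.0
```

Call:
send_rows(
  motion=[
    [[0,0,0.08],[0,0,0],-0.8],
    [[0,0,0.06],[0,0,0],-0.8],
    [[0,0,0],[0,0,0],-0.8],
    [[0,0,0],[0,0,0],-0.8],
  ],
)

```text
time_s: 10.5
ee_pos: [0.315, -0.1399, -0.0254]
eef_rot: [3.142, -0.0, 2.862]
force: [-0.5, -0.6, -2.9]
grip_width: 0.0188
grip_force: 30.0
```

Call:
send_rows(
  motion=[
    [[0,0,0.04],[0,0,0],-0.8],
    [[0,0,0.02],[0,0,0],-0.8],
    [[0,0,0],[0,0,0],-0.8],
  ],
)

```text
time_s: 10.8
ee_pos: [0.3152, -0.14, -0.0268]
eef_rot: [-3.142, 0.0, 2.862]
force: [-3.9, 1.9, 11.2]
grip_width: 0.0191
grip_force: 30.0
```

Call:
send_rows(
  motion=[
    [[0,0,0],[0,0,0],-0.7],
    [[0,0,0],[0,0,0],-0.4],
    [[0,0,0],[0,0,0],-0.36],
    [[0,0,0],[0,0,0],-0.36],
    [[0,0,-0.3],[0,0,0],-0.36],
    [[0,0,-0.8],[0,0,0],-0.36],
    [[0,0,-1],[0,0,0],0],
    [[0,0,-1],[0,0,0],0.2],
    [[0,0,-0.7],[0,0,0],0.2],
  ],
)

```text
time_s: 11.7
ee_pos: [0.3154, -0.1401, 0.0893]
eef_rot: [-3.141, 0.002, 2.862]
force: [-0.0, 0.4, 0.0]
grip_width: 0.0508
grip_force: 0.0
```

Call:
send_rows(
  motion=[
    [[-0.15,0.5,0],[0,0,0],0.2],
    [[-0.25,0.85,0],[0,0,0],0.2],
    [[-0.3,1,0],[0,0,0],0.2],
    [[-0.3,1,0],[0,0,0],0.2],
    [[-0.3,1,0],[0,0,0],0.2],
    [[-0.3,1,0],[0,0,0],0.2],
    [[-0.3,1,0],[0,0,0],0.2],
    [[-0.3,1,0],[0,0,0],0.2],
    [[-0.3,1,0],[0,0,0],0.2],
    [[-0.25,0.8,0],[0,0,0],0.2],
    [[-0.1,0.49,0],[0,0,0],0.2],
    [[0,0,0],[0,0,0.5],0.2],
  ],
)

```text
time_s: 12.9
ee_pos: [0.4774, 0.1156, 0.0872]
eef_rot: [3.141, 0.0, 2.803]
force: [-0.3, -0.1, -0.1]
grip_width: 0.0562
grip_force: 0.0
```

Call:
send_rows(
  motion=[
    [[0,0,0],[0,0,1],0.2],
    [[0,0,0],[0,0,1],0.2],
    [[0,0,0],[0,0,1],0.2],
    [[0,0,0],[0,0,1],0.2],
    [[0,0,0],[0,0,1],0.2],
    [[0,0,0],[0,0,1],0.2],
    [[0,0,0],[0,0,1],0.2],
    [[0,0,0],[0,0,1],0.2],
    [[0,0,0],[0,0,1],0.2],
    [[0,0,0],[0,0,1],0.2],
    [[0,0,0],[0,0,1],0.2],
    [[0,0,0],[0,0,1],0.2],
  ],
)

```text
time_s: 14.1
ee_pos: [0.4768, 0.1141, 0.0873]
eef_rot: [3.142, 0.0, 1.357]
force: [-0.3, -0.7, -0.1]
grip_width: 0.0565
grip_force: 0.0
```

Call:
send_rows(
  motion=[
    [[0,0,0],[0,0,0.59],0.2],
    [[0,0,0],[0,0,0],0.2],
    [[0,0,0],[0,0,0],0.2],
  ],
)

```text
time_s: 14.4
ee_pos: [0.4769, 0.1142, 0.0871]
eef_rot: [3.141, 0.0, 1.293]
force: [-0.4, 0.6, 0.4]
grip_width: 0.0563
grip_force: 0.0
```

```bash
python3 - <<'E'
from h import *
go(.477,.1145,-.010,1.291); print(get_obs()['qpos'].round(2))
c=dict(np.load('pics/t2.npz')); P=cloud(c)
T=lambda x,y,z:pix(c,140+(x+.5)/3-.5,150+(y+.5)/3-.5,z)
print('spent',T(233,215,.012),T(230,217,.024),'good rim',T(340,257,.022))
p=np.array([T(195,146,.062),T(158,238,.062),T(410,220,.062),T(376,315,.062)]); print('pins',p.mean(0),p.round(4).tolist())
# spent/good rims via depth
for q in ((.477,.114),(.449,.0177)):
    m=(np.hypot(P[...,0]-q[0],P[...,1]-q[1])<.028)&(P[...,2]>.0195)&(P[...,2]<.03); print(m.sum(),P[m].mean(0), cv2.minEnclosingCircle((P[m][:,:2]*1000).astype(np.float32)))
s=grab('scene','s3'); Q=cloud(s); e=get_obs()['ee_pos']
m=(np.hypot(Q[...,0]-e[0],Q[...,1]-e[1])<.06)&(Q[...,2]>e[2]-.005); print('tips z-TCP',np.sort(Q[m][:,2])[:8]-e[2], np.median(Q[m],0))
E
```

```text
rz units 0.02
t 14.4 pos [0.4769 0.1142 0.0871] yaw 1.2933 w 0.0563 gf 0.0 F [-0.4  0.6  0.4]
units to target (tool axes at target yaw) [ 0.01 -0.    3.24]
[ 0.16  0.27  1.79 -0.    1.09  0.44]
spent [0.47978797 0.11455953 0.012     ] [0.47627593 0.11584059 0.024     ] good rim [0.44768043 0.01952472 0.022     ]
pins [0.4636278  0.06642872 0.062     ] [[0.5293, 0.146, 0.062], [0.4502, 0.1701, 0.062], [0.4774, -0.0371, 0.062], [0.3976, -0.0133, 0.062]]
33 [0.47701191 0.11437482 0.02354236] ((476.7359313964844, 113.80258178710938), 19.199026107788086)
67 [0.44825114 0.01714268 0.02191287] ((447.9687194824219, 17.857791900634766), 19.211782455444336)
tips z-TCP [0.0270246  0.02740258 0.02892264 0.02913769 0.02990657 0.03021279
 0.03046017 0.03103989] [0.48675378 0.10000792 0.3154062 ]
```

Call:
send_rows(
  motion=[
    [[0,0,0.5],[0,0,0],0.2],
    [[0,0,0.8],[0,0,0],0.2],
    [[0,0,0.8],[0,0,0],0.2],
    [[0,0,0.5],[0,0,0],0.2],
    [[0,0,0.3],[0,0,0],0.2],
    [[0,0,0.2],[0,0,0],0.2],
    [[0,0,0.14],[0,0,0],0.2],
    [[0,0,0],[0,0,0],0.2],
    [[0,0,0],[0,0,0],0.2],
  ],
  squeeze=10,
)

```text
time_s: 15.35
ee_pos: [0.4774, 0.1144, -0.0099]
eef_rot: [3.141, -0.0, 1.291]
force: [-0.1, -0.3, 0.7]
grip_width: 0.0563
grip_force: 0.0
```

Call:
send_rows(
  motion=[
    [[0,0,0],[0,0,0],0],
    [[0,0,0],[0,0,0],-0.15],
    [[0,0,0],[0,0,0],-0.25],
    [[0,0,0],[0,0,0],-0.4],
    [[0,0,0],[0,0,0],-0.5],
    [[0,0,0],[0,0,0],-0.5],
  ],
)

```text
time_s: 15.95
ee_pos: [0.4772, 0.1144, -0.0102]
eef_rot: [3.141, -0.0, 1.291]
force: [-0.6, 0.1, 3.4]
grip_width: 0.0375
grip_force: 10.0
```

Call:
send_rows(
  motion=[
    [[0,0,-0.1],[0,0,0],-0.5],
    [[0,0,-0.2],[0,0,0],-0.5],
    [[0,0,-0.4],[0,0,0],-0.5],
    [[0,0,-0.6],[0,0,0],-0.5],
    [[0,0,-0.6],[0,0,0],-0.5],
    [[0,0,-0.5],[0,0,0],-0.5],
    [[0,0,-0.3],[0,0,0],-0.5],
    [[0,0,-0.1],[0,0,0],-0.5],
    [[0.2,-0.15,0],[0,0,0],-0.5],
    [[0.4,-0.3,0],[0,0,0],-0.5],
    [[0.6,-0.4,0],[0,0,0],-0.5],
    [[0.7,-0.5,0],[0,0,0],-0.5],
  ],
)

```text
time_s: 17.15
ee_pos: [0.4531, 0.181, 0.0729]
eef_rot: [-3.141, 0.001, 1.29]
force: [-0.2, 0.2, -0.6]
grip_width: 0.0372
grip_force: 10.0
```

Call:
send_rows(
  motion=[
    [[0.8,-0.55,0],[0,0,0],-0.5],
    [[0.8,-0.55,0],[0,0,0],-0.5],
    [[0.8,-0.55,0],[0,0,0],-0.5],
    [[0.8,-0.55,0],[0,0,0],-0.5],
    [[0.7,-0.5,0],[0,0,0],-0.5],
    [[0.5,-0.35,0],[0,0,0],-0.5],
    [[0.3,-0.2,0],[0,0,0],-0.5],
    [[0.17,-0.05,0],[0,0,0],-0.5],
    [[0,0,0],[0,0,0],-0.5],
    [[0,0,0],[0,0,0],-0.5],
  ],
)

```text
time_s: 18.15
ee_pos: [0.3992, 0.3475, 0.0734]
eef_rot: [-3.141, 0.0, 1.291]
force: [-0.5, -0.7, -0.7]
grip_width: 0.0374
grip_force: 10.0
```

```bash
python3 - <<'E'
from h import *
go(.399,.348,-.013,1.291)
c=grab('scene','s4'); t=grab('top','t4'); P=cloud(t)
q=(.477,.114); m=(np.hypot(P[...,0]-q[0],P[...,1]-q[1])<.015); print('cup floor z',np.median(P[m][:,2]))
cv2.imwrite('pics/s4c.png',cv2.resize(c['pixels'][60:180,220:330,::-1],None,fx=5,fy=5,interpolation=cv2.INTER_CUBIC))
# saucer outline from first top picture
E
```

```text
rz units -0.0
t 18.15 pos [0.3992 0.3475 0.0734] yaw 1.2907 w 0.0374 gf 10.0 F [-0.5 -0.7 -0.7]
units to target (tool axes at target yaw) [ 0.01 -0.01  2.88]
cup floor z 0.007698431642434523
```

View pics/s4c.png

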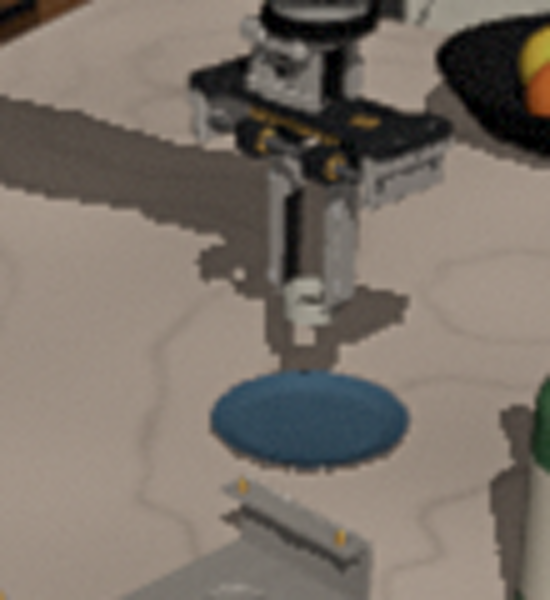

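The crop shows the light held upright at (305,300) over the saucer, and depth shows the cup is empty (floor at 7.7 mm). I lower it slowly.

Call:
send_rows(
  motion=[
    [[0,0,0.3],[0,0,0],-0.5],
    [[0,0,0.6],[0,0,0],-0.5],
    [[0,0,0.6],[0,0,0],-0.5],
    [[0,0,0.5],[0,0,0],-0.5],
    [[0,0,0.3],[0,0,0],-0.5],
    [[0,0,0.2],[0,0,0],-0.5],
    [[0,0,0.15],[0,0,0],-0.5],
    [[0,0,0.1],[0,0,0],-0.5],
    [[0,0,0.05],[0,0,0],-0.5],
    [[0,0,0],[0,0,0],-0.5],
    [[0,0,0],[0,0,0],-0.5],
  ],
)

```text
time_s: 19.35
ee_pos: [0.3991, 0.3482, -0.0101]
eef_rot: [3.141, -0.0, 1.291]
force: [0.3, 0.2, -0.5]
grip_width: 0.0375
grip_force: 10.0
```

Call:
send_rows(
  motion=[
    [[0,0,0.04],[0,0,0],-0.5],
    [[0,0,0],[0,0,0],-0.5],
    [[0,0,0],[0,0,0],-0.5],
  ],
)

```text
time_s: 19.65
ee_pos: [0.399, 0.3481, -0.0115]
eef_rot: [3.142, 0.0, 1.291]
force: [-0.6, 0.5, -0.6]
grip_width: 0.0371
grip_force: 10.0
```

Call:
send_rows(
  motion=[
    [[0,0,0.03],[0,0,0],-0.5],
    [[0,0,0.02],[0,0,0],-0.5],
    [[0,0,0],[0,0,0],-0.5],
    [[0,0,0],[0,0,0],-0.5],
  ],
)

```text
time_s: 20.05
ee_pos: [0.399, 0.3481, -0.0131]
eef_rot: [-3.142, 0.0, 1.291]
force: [-1.1, 0.3, 0.0]
grip_width: 0.0375
grip_force: 10.0
```

Call:
send_rows(
  motion=[
    [[0,0,0.02],[0,0,0],-0.4],
    [[0,0,0],[0,0,0],-0.2],
    [[0,0,0],[0,0,0],-0.1],
    [[0,0,0],[0,0,0],0.05],
    [[0,0,0],[0,0,0],0.1],
    [[0,0,0],[0,0,0],0.1],
    [[0,0,-0.2],[0,0,0],0.1],
    [[0,0,-0.6],[0,0,0],0.1],
    [[0,0,-0.9],[0,0,0],0.15],
    [[0,0,-1],[0,0,0],0.15],
    [[0,0,-0.8],[0,0,0],0.15],
  ],
)

```text
time_s: 21.15
ee_pos: [0.3992, 0.3483, 0.0934]
eef_rot: [3.141, -0.001, 1.291]
force: [-0.9, 0.7, -0.4]
grip_width: 0.0541
grip_force: 0.0
```

Call:
send_rows(
  motion=[
    [[0,0,0],[0,0,-0.75],0.15],
    [[0,0,0],[0,0,-1],0.15],
    [[0,0,0],[0,0,-1],0.15],
    [[0,0,0],[0,0,-1],0.15],
    [[0,0,0],[0,0,-1],0.15],
    [[0,0,0],[0,0,-1],0.15],
    [[0,0,0],[0,0,-1],0.15],
    [[0,0,0],[0,0,-1],0.15],
    [[0,0,0],[0,0,-1],0.15],
    [[0,0,0],[0,0,-1],0.15],
    [[0,0,0],[0,0,-1],0.15],
    [[0,0,0],[0,0,-1],0.15],
  ],
)

```text
time_s: 22.35
ee_pos: [0.399, 0.3481, 0.0918]
eef_rot: [3.141, 0.0, 2.706]
force: [0.5, -0.2, 0.9]
grip_width: 0.0542
grip_force: 0.0
```

Call:
send_rows(
  motion=[
    [[0,0,0],[0,0,-1],0.15],
    [[0,0,0],[0,0,-0.75],0.15],
    [[0,-0.3,0],[0,0,0],0.15],
    [[-0.2,-0.7,0],[0,0,0],0.15],
    [[-0.22,-1,0],[0,0,0],0.15],
    [[-0.23,-1,0],[0,0,0],0.15],
    [[-0.23,-1,0],[0,0,0],0.15],
    [[-0.23,-1,0],[0,0,0],0.15],
    [[-0.23,-1,0],[0,0,0],0.15],
    [[-0.23,-1,0],[0,0,0],0.15],
    [[-0.23,-1,0],[0,0,0],0.15],
    [[-0.23,-1,0],[0,0,0],0.15],
  ],
)

```text
time_s: 23.55
ee_pos: [0.3961, 0.0698, 0.0916]
eef_rot: [3.141, 0.001, 2.908]
force: [1.4, 0.4, -0.2]
grip_width: 0.0538
grip_force: 0.0
```

```bash
python3 - <<'E'
from h import *
go(.395,-.362,.09,2.914); print(get_obs()['qpos'].round(2))
c=grab('top','t5'); P=cloud(c)
cv2.imwrite('pics/t5c.png',np.hstack([cv2.resize(c['pixels'][210:290,80:170,::-1],None,fx=4,fy=4,interpolation=cv2.INTER_CUBIC),cv2.resize(c['pixels'][215:295,345:435,::-1],None,fx=4,fy=4,interpolation=cv2.INTER_CUBIC)]))
m=(np.hypot(P[...,0]-.399,P[...,1]-.348)<.04)&(P[...,2]>.014); print('spent rim',m.sum(),P[m].mean(0) if m.any() else 0,cv2.minEnclosingCircle((P[m][:,:2]*1000).astype(np.float32)))
m=(np.hypot(P[...,0]-.395,P[...,1]+.362)<.03)&(P[...,2]>.01)&(P[...,2]<.022); print('fresh',m.sum(),P[m].mean(0),cv2.minEnclosingCircle((P[m][:,:2]*1000).astype(np.float32)))
E
```

```text
rz units -0.05
t 23.55 pos [0.3961 0.0698 0.0916] yaw 2.9079 w 0.0538 gf 0.0 F [ 1.4  0.4 -0.2]
units to target (tool axes at target yaw) [ -3.21 -14.03   0.05]
[ 0.08  0.07  2.01 -0.    1.06 -1.25]
spent rim 42 [0.39793446 0.35074091 0.01958806] ((397.0, 348.1164855957031), 19.730995178222656)
fresh 176 [ 0.39503887 -0.36196262  0.01411909] ((394.8816223144531, -361.941162109375), 19.75867462158203)
```

View pics/t5c.png

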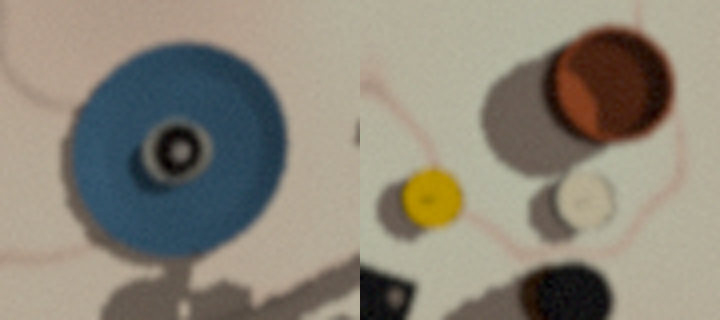

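Left crop: the spent light stands upright in the middle of the saucer at (177,150). Right crop: fresh at (585,200), clear of its neighbours. I continue to fresh.

Call:
send_rows(
  motion=[
    [[-0.23,-1,0],[0,0,0],0.15],
    [[-0.23,-1,0],[0,0,0],0.15],
    [[-0.23,-1,0],[0,0,0],0.15],
    [[-0.23,-1,0],[0,0,0],0.15],
    [[-0.23,-1,0],[0,0,0],0.15],
    [[-0.23,-1,0],[0,0,0],0.15],
    [[-0.23,-1,0],[0,0,0],0.15],
    [[-0.23,-1,0],[0,0,0],0.15],
    [[-0.23,-1,0],[0,0,0],0.15],
    [[-0.23,-1,0],[0,0,0],0.15],
    [[-0.23,-0.9,0],[0,0,0],0.15],
    [[-0.2,-0.7,0],[0,0,0],0.15],
  ],
)

```text
time_s: 24.8
ee_pos: [0.3962, -0.2877, 0.0916]
eef_rot: [-3.141, 0.0, 2.907]
force: [0.6, -0.0, -0.2]
grip_width: 0.054
grip_force: 0.0
```

Call:
send_rows(
  motion=[
    [[-0.1,-0.35,0],[0,0,0],0.15],
    [[0,0,0],[0,0,0],0.15],
    [[0,0,0],[0,0,0],0.15],
  ],
)

```text
time_s: 25.1
ee_pos: [0.3972, -0.2963, 0.0913]
eef_rot: [3.141, -0.0, 2.91]
force: [-0.3, -0.5, -0.3]
grip_width: 0.054
grip_force: 0.0
```

```bash
python3 - <<'E'
from h import *
go(.395,-.362,-.018,2.914); print(get_obs()['qpos'].round(2))
E
```

```text
rz units -0.03
t 25.1 pos [ 0.3972 -0.2963  0.0913] yaw 2.9104 w 0.054 gf 0.0 F [-0.3 -0.5 -0.3]
units to target (tool axes at target yaw) [-0.42 -2.15  3.64]
[-0.71  0.27  1.77  0.    1.1  -2.05]
```

Call:
send_rows(
  motion=[
    [[-0.1,-0.5,0],[0,0,0],0.15],
    [[-0.15,-0.8,0],[0,0,0],0.15],
    [[-0.12,-0.6,0],[0,0,0],0.15],
    [[-0.05,-0.25,0],[0,0,0],0.15],
    [[0,0,0],[0,0,0],0.15],
    [[0,0,0.4],[0,0,0],0.15],
    [[0,0,0.6],[0,0,0],0.15],
    [[0,0,0.6],[0,0,0],0.15],
    [[0,0,0],[0,0,0],0.15],
    [[0,0,0],[0,0,0],0.15],
  ],
)

```text
time_s: 26.1
ee_pos: [0.395, -0.3622, 0.0433]
eef_rot: [3.141, -0.001, 2.912]
force: [0.7, -0.3, 0.1]
grip_width: 0.0541
grip_force: 0.0
```

```bash
python3 - <<'E'
from h import *
go(.395,-.362,-.018,2.914); print(get_obs()['qpos'].round(2))
E
```

```text
rz units -0.02
t 26.1 pos [ 0.395  -0.3622  0.0433] yaw 2.9118 w 0.0541 gf 0.0 F [ 0.7 -0.3  0.1]
units to target (tool axes at target yaw) [0.   0.01 2.04]
[-0.81  0.42  1.69 -0.    1.03 -2.15]
```

Call:
send_rows(
  motion=[
    [[0,0,0.5],[0,0,0],0.15],
    [[0,0,0.6],[0,0,0],0.15],
    [[0,0,0.5],[0,0,0],0.15],
    [[0,0,0.3],[0,0,0],0.15],
    [[0,0,0.12],[0,0,0],0.15],
    [[0,0,0],[0,0,0],0.1],
    [[0,0,0],[0,0,0],0],
    [[0,0,0],[0,0,0],-0.1],
    [[0,0,0],[0,0,0],-0.2],
    [[0,0,0],[0,0,0],-0.4],
    [[0,0,0],[0,0,0],-0.5],
    [[0,0,0],[0,0,0],-0.5],
  ],
)

```text
time_s: 27.3
ee_pos: [0.3951, -0.3629, -0.0169]
eef_rot: [-3.141, 0.001, 2.911]
force: [0.2, 0.8, 5.7]
grip_width: 0.0372
grip_force: 10.0
```

Call:
send_rows(
  motion=[
    [[0,0,-0.1],[0,0,0],-0.5],
    [[0,0,-0.3],[0,0,0],-0.5],
    [[0,0,-0.5],[0,0,0],-0.5],
    [[0,0,-0.6],[0,0,0],-0.5],
    [[0,0,-0.7],[0,0,0],-0.5],
    [[0,0,-0.6],[0,0,0],-0.5],
    [[0,0,-0.4],[0,0,0],-0.5],
    [[0,0,-0.2],[0,0,0],-0.5],
    [[0,0.2,0],[0,0,0],-0.5],
    [[0,0.4,0],[0,0,0],-0.5],
    [[0.06,0.6,0],[0,0,0],-0.5],
    [[0.06,0.8,0],[0,0,0],-0.5],
  ],
)

```text
time_s: 28.5
ee_pos: [0.4049, -0.3018, 0.084]
eef_rot: [3.141, -0.001, 2.911]
force: [1.2, 0.4, -0.2]
grip_width: 0.0372
grip_force: 10.0
```

Call:
send_rows(
  motion=[
    [[0.06,0.9,0],[0,0,0],-0.5],
    [[0.06,0.9,0],[0,0,0],-0.5],
    [[0.06,0.9,0],[0,0,0],-0.5],
    [[0.06,0.9,0],[0,0,0],-0.5],
    [[0.06,0.9,0],[0,0,0],-0.5],
    [[0.06,0.9,0],[0,0,0],-0.5],
    [[0.06,0.9,0],[0,0,0],-0.5],
    [[0.06,0.9,0],[0,0,0],-0.5],
    [[0.06,0.9,0],[0,0,0],-0.5],
    [[0.06,0.9,0],[0,0,0],-0.5],
    [[0.06,0.9,0],[0,0,0],-0.5],
    [[0.06,0.9,0],[0,0,0],-0.5],
  ],
)

```text
time_s: 29.7
ee_pos: [0.4571, 0.0191, 0.0842]
eef_rot: [-3.141, -0.001, 2.912]
force: [-1.4, 0.7, -0.5]
grip_width: 0.0372
grip_force: 10.0
```

Call:
send_rows(
  motion=[
    [[0.06,0.9,0],[0,0,0],-0.5],
    [[0.06,0.8,0],[0,0,0],-0.5],
    [[0.06,0.6,0],[0,0,0],-0.5],
    [[0,0.4,0],[0,0,0],-0.5],
    [[0,0.2,0],[0,0,0],-0.5],
    [[0,0,0],[0,0,0.3],-0.5],
    [[0,0,0],[0,0,0.7],-0.5],
    [[0,0,0],[0,0,1],-0.5],
    [[0,0,0],[0,0,1],-0.5],
    [[0,0,0],[0,0,1],-0.5],
    [[0,0,0],[0,0,1],-0.5],
    [[0,0,0],[0,0,1],-0.5],
  ],
)

```text
time_s: 30.9
ee_pos: [0.4724, 0.1025, 0.0845]
eef_rot: [-3.141, -0.0, 2.186]
force: [0.0, -1.0, 0.2]
grip_width: 0.037
grip_force: 10.0
```

Call:
send_rows(
  motion=[
    [[0,0,0],[0,0,1],-0.5],
    [[0,0,0],[0,0,1],-0.5],
    [[0,0,0],[0,0,1],-0.5],
    [[0,0,0],[0,0,1],-0.5],
    [[0,0,0],[0,0,1],-0.5],
    [[0,0,0],[0,0,1],-0.5],
    [[0,0,0],[0,0,1],-0.5],
    [[0,0,0],[0,0,0.5],-0.5],
    [[0,0,0],[0,0,0],-0.5],
    [[0,0,0],[0,0,0],-0.5],
  ],
)

```text
time_s: 31.9
ee_pos: [0.4726, 0.1026, 0.0846]
eef_rot: [-3.141, 0.0, 1.293]
force: [0.1, -0.6, 0.7]
grip_width: 0.0374
grip_force: 10.0
```

```bash
python3 - <<'E'
from h import *
go(.4772,.1142,-.0102,1.291); print(get_obs()['qpos'].round(2))
c=grab('scene','s6'); P=cloud(c)
cv2.imwrite('pics/s6c.png',cv2.resize(c['pixels'][90:220,190:320,::-1],None,fx=4.5,fy=4.5,interpolation=cv2.INTER_CUBIC))
t=dict(np.load('pics/t5.npz')); Q=cloud(t); m=(abs(Q[...,0]-.477)<.035)&(abs(Q[...,1]-.114)<.035)&(Q[...,2]<.0105)&(Q[...,2]>.003); print('cup',m.sum(),Q[m].mean(0),cv2.minEnclosingCircle((Q[m][:,:2]*1000).astype(np.float32)))
E
```

```text
rz units 0.02
t 31.9 pos [0.4726 0.1026 0.0846] yaw 1.2929 w 0.0374 gf 10.0 F [ 0.1 -0.6  0.7]
units to target (tool axes at target yaw) [0.41 0.04 3.16]
[ 0.14  0.26  1.81 -0.    1.08  0.42]
cup 103 [0.49527954 0.11608877 0.00815559] ((498.40350341796875, 113.48668670654297), 34.20429611206055)
```

View pics/s6c.png

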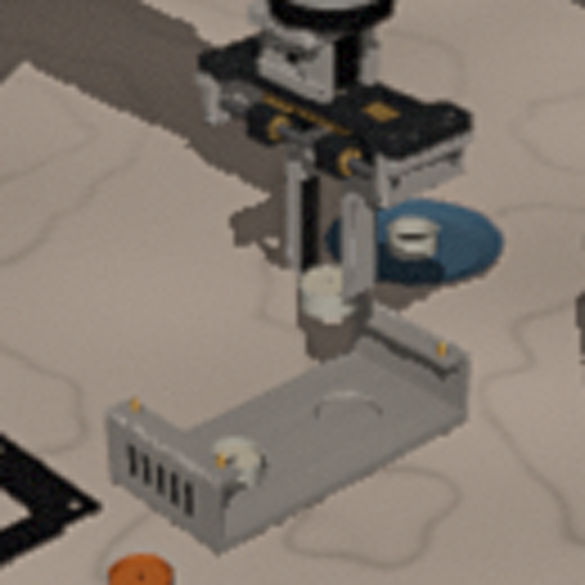

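The crop shows fresh held level at about (327,280). The empty cup's rim shows at about (348,408), spent is on the saucer, and good is in place at (237,460). I check the cup centre and the held light's offset from the depth data.

```bash
python3 - <<'E'
from h import *
c=dict(np.load('pics/s6.npz')); P=cloud(c)
S=lambda x,y,z:pix(c,190+(x+.5)/4.5-.5,90+(y+.5)/4.5-.5,z)
print('cup L/R',S(314,411,.013),S(384,411,.013),'far',S(349,391,.013))
e=np.array([.4726,.1026,.0846])
m=(np.hypot(P[...,0]-e[0],P[...,1]-e[1])<.03)&(abs(P[...,2]-.1155)<.006)&(c['pixels'].min(2)>120); q=P[m]
print('light top',m.sum(),np.median(q,0),q.min(0),q.max(0),S(325,281,.1155))
for n in ('t5','t2'):
  t=dict(np.load(f'pics/{n}.npz')); Q=cloud(t); 
  d=np.hypot(Q[...,0]-.477,Q[...,1]-.114); m=(d<.03)
  if n=='t5':
    m&=Q[...,2]<.0105; print('cup floor pts',m.sum(),Q[m].mean(0),cv2.minEnclosingCircle((Q[m][:,:2]*1000).astype(np.float32)))
    cv2.imwrite('pics/cup.png',cv2.resize(t['pixels'][200:240,190:230,::-1],None,fx=12,fy=12,interpolation=cv2.INTER_CUBIC))
E
```

```text
cup L/R [0.45889927 0.10250854 0.013     ] [0.49918449 0.12688778 0.013     ] far [0.46647578 0.13605167 0.013     ]
light top 63 [0.47054481 0.09536969 0.11560289] [0.44571861 0.08128847 0.10956817] [0.48632373 0.11918572 0.11783838] [0.46708747 0.10290549 0.1155    ]
cup floor pts 77 [0.4924918  0.11548441 0.00771047] ((490.4451599121094, 112.57872009277344), 25.182186126708984)
```

Call:
send_rows(
  motion=[
    [[0.2,0.02,0],[0,0,0],-0.5],
    [[0.21,0.02,0],[0,0,0],-0.5],
    [[0,0,0.3],[0,0,0],-0.5],
    [[0,0,0.6],[0,0,0],-0.5],
    [[0,0,0.7],[0,0,0],-0.5],
    [[0,0,0.6],[0,0,0],-0.5],
    [[0,0,0.3],[0,0,0],-0.5],
    [[0,0,0.2],[0,0,0],-0.5],
    [[0,0,0.15],[0,0,0],-0.5],
    [[0,0,0],[0,0,0],-0.5],
    [[0,0,0],[0,0,0],-0.5],
  ],
)

```text
time_s: 33.05
ee_pos: [0.4776, 0.1144, -0.0003]
eef_rot: [3.141, -0.0, 1.291]
force: [0.3, 0.3, 0.1]
grip_width: 0.0374
grip_force: 10.0
```

```bash
python3 - <<'E'
from h import *
go(.4772,.1142,-.0085,1.291)
E
```

```text
rz units 0.0
t 33.05 pos [ 4.776e-01  1.144e-01 -3.000e-04] yaw 1.2912 w 0.0374 gf 10.0 F [0.3 0.3 0.1]
units to target (tool axes at target yaw) [-0.01 -0.01  0.27]
```

Call:
send_rows(
  motion=[
    [[-0.01,-0.01,0.06],[0,0,0],-0.5],
    [[0,0,0.06],[0,0,0],-0.5],
    [[0,0,0.06],[0,0,0],-0.5],
    [[0,0,0],[0,0,0],-0.5],
    [[0,0,0],[0,0,0],-0.5],
  ],
)

```text
time_s: 33.55
ee_pos: [0.4774, 0.1142, -0.0059]
eef_rot: [3.141, -0.001, 1.291]
force: [2.0, 1.6, 3.6]
grip_width: 0.0369
grip_force: 10.0
```

Call:
send_rows(
  motion=[
    [[0,0,0.05],[0,0,0],-0.5],
    [[0,0,0.02],[0,0,0],-0.5],
    [[0,0,0],[0,0,0],-0.5],
    [[0,0,0],[0,0,0],-0.5],
  ],
)

```text
time_s: 33.95
ee_pos: [0.4775, 0.1141, -0.0077]
eef_rot: [3.14, -0.001, 1.291]
force: [2.0, 0.8, 7.8]
grip_width: 0.0376
grip_force: 10.0
```

The upward and sideways force suggests an edge is on the rim. I lift a little, shift along the reaction force and try again.

Call:
send_rows(
  motion=[
    [[0,0,-0.12],[0,0,0],-0.5],
    [[0.05,0.04,0],[0,0,0],-0.5],
    [[0,0,0],[0,0,0],-0.5],
    [[0,0,0.06],[0,0,0],-0.5],
    [[0,0,0.03],[0,0,0],-0.5],
    [[0,0,0],[0,0,0],-0.5],
    [[0,0,0],[0,0,0],-0.5],
  ],
)

```text
time_s: 34.65
ee_pos: [0.4784, 0.1152, -0.0075]
eef_rot: [-3.141, 0.0, 1.291]
force: [0.6, -0.8, -0.5]
grip_width: 0.0377
grip_force: 10.0
```

Call:
send_rows(
  motion=[
    [[0,0,0.03],[0,0,0],-0.5],
    [[0,0,0.02],[0,0,0],-0.5],
    [[0,0,0],[0,0,0],-0.5],
    [[0,0,0],[0,0,0],-0.5],
  ],
)

```text
time_s: 35.05
ee_pos: [0.4785, 0.1152, -0.0088]
eef_rot: [3.142, 0.0, 1.291]
force: [0.0, -1.2, 1.4]
grip_width: 0.0375
grip_force: 10.0
```

Call:
send_rows(
  motion=[
    [[0,0,0.04],[0,0,0],-0.5],
    [[0,0,0],[0,0,0],-0.5],
    [[0,0,0],[0,0,0],-0.5],
  ],
)

```text
time_s: 35.35
ee_pos: [0.4785, 0.1152, -0.01]
eef_rot: [3.142, 0.0, 1.291]
force: [-3.1, -1.4, 5.0]
grip_width: 0.0374
grip_force: 10.0
```

Call:
send_rows(
  motion=[
    [[0,0,0],[0,0,0],-0.3],
    [[0,0,0],[0,0,0],-0.15],
    [[0,0,0],[0,0,0],0],
    [[0,0,0],[0,0,0],0.15],
    [[0,0,0],[0,0,0],0.15],
    [[0,0,-0.3],[0,0,0],0.15],
    [[0,0,-0.7],[0,0,0],0.15],
    [[0,0,-1],[0,0,0],0.15],
    [[0,0,-0.8],[0,0,0],0.15],
    [[0,0,-0.4],[0,0,0],0.15],
  ],
)

```text
time_s: 36.35
ee_pos: [0.4793, 0.1154, 0.0885]
eef_rot: [3.139, -0.001, 1.291]
force: [0.1, -0.0, 0.9]
grip_width: 0.0541
grip_force: 0.0
```

Call:
send_rows(
  motion=[
    [[-0.5,0,0],[0,0,-1],0.15],
    [[0,0,0],[0,0,-1],0.15],
    [[0,0,0],[0,0,-1],0.15],
    [[0,0,0],[0,0,-1],0.15],
    [[0,0,0],[0,0,-1],0.15],
    [[0,0,0],[0,0,-1],0.15],
    [[0,0,0],[0,0,-1],0.15],
    [[0,0,0],[0,0,-1],0.15],
    [[0,0,0],[0,0,-1],0.15],
    [[0,0,0],[0,0,-1],0.15],
    [[0,0,0],[0,0,-1],0.15],
    [[0,0,0],[0,0,-1],0.15],
  ],
)

```text
time_s: 37.55
ee_pos: [0.4741, 0.1008, 0.0857]
eef_rot: [-3.141, -0.001, 2.736]
force: [-0.4, -0.2, 0.3]
grip_width: 0.054
grip_force: 0.0
```

Call:
send_rows(
  motion=[
    [[0,0,0],[0,0,-1.0],0.0],
    [[0,0,0],[0,0,-0.09],-0.36],
    [[0,0,0],[0,0,0],-0.36],
  ],
)

```text
time_s: 37.85
ee_pos: [0.4742, 0.1008, 0.0858]
eef_rot: [-3.141, -0.0, 2.859]
force: [-0.6, 0.5, -0.5]
grip_width: 0.0342
grip_force: 0.0
```

```bash
python3 - <<'E'
from h import *
go(.315,-.14,.085,2.862)
c=grab('scene','s7'); P=cloud(c)
cv2.imwrite('pics/s7c.png',cv2.resize(c['pixels'][130:220,200:310,::-1],None,fx=6.5,fy=6.5,interpolation=cv2.INTER_CUBIC))
for q in ((.478,.1147),(.448,.0177)):
    m=(np.hypot(P[...,0]-q[0],P[...,1]-q[1])<.017)&(P[...,2]<.04)&(P[...,2]>.015); k=P[m]; print(m.sum(),np.percentile(k[:,2],[5,50,95]))
    if len(k)>5:
        s=abs(k[:,2]-np.median(k[:,2]))<.005; print(np.linalg.lstsq(np.c_[k[s,:2]-q,np.ones(s.sum())],k[s,2],rcond=None)[0])
E
```

```text
rz units -0.02
t 37.85 pos [0.4742 0.1008 0.0858] yaw 2.8591 w 0.0342 gf 0.0 F [-0.6  0.5 -0.5]
units to target (tool axes at target yaw) [ 2.89 -9.18  0.03]
58 [0.01772937 0.02199298 0.02427631]
[-0.03593267  0.04520815  0.02188942]
30 [0.01646281 0.01841567 0.02305473]
[-0.06739854 -0.15952693  0.01989309]
```

View pics/s7c.png

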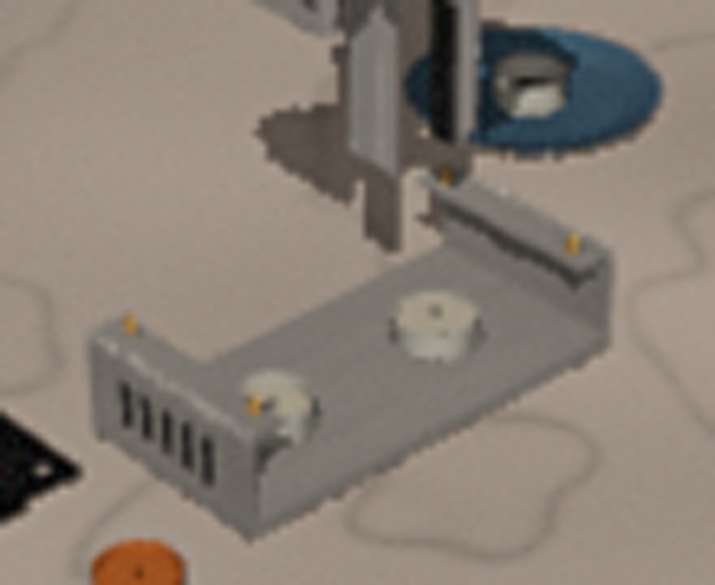

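Fresh sits level at (435,325) with its top at about 22–24 mm; 24 mm means home. Good is untouched. Now I go back to the plate.

Call:
send_rows(
  motion=[
    [[0.1,-0.4,0],[0,0,-0.02],-0.36],
    [[0.25,-0.8,0],[0,0,0],-0.36],
    [[0.32,-1,0],[0,0,0],-0.36],
    [[0.32,-1,0],[0,0,0],-0.36],
    [[0.32,-1,0],[0,0,0],-0.36],
    [[0.32,-1,0],[0,0,0],-0.36],
    [[0.32,-1,0],[0,0,0],-0.36],
    [[0.32,-1,0],[0,0,0],-0.36],
    [[0.32,-1,0],[0,0,0],-0.36],
    [[0.2,-0.7,0],[0,0,0],-0.36],
    [[0.1,-0.28,0],[0,0,0],-0.36],
    [[0,0,0],[0,0,0],-0.36],
  ],
)

```text
time_s: 39.1
ee_pos: [0.315, -0.1409, 0.086]
eef_rot: [-3.142, 0.0, 2.862]
force: [1.0, 0.0, 0.3]
grip_width: 0.0298
grip_force: 0.0
```

Call:
send_rows(
  motion=[
    [[0,0,0],[0,0,0],-0.36],
    [[0,0,0],[0,0,0],-0.36],
  ],
)

```text
time_s: 39.3
ee_pos: [0.3159, -0.1398, 0.0859]
eef_rot: [3.141, -0.0, 2.865]
force: [-0.2, 0.3, 0.5]
grip_width: 0.0304
grip_force: 0.0
```

```bash
python3 - <<'E'
from h import *
go(.3151,-.14,-.0262,2.862)
c=grab('top','t8'); P=cloud(c); q=(.478,.1145)
for q in ((.478,.1145),(.448,.0177)):
    m=(np.hypot(P[...,0]-q[0],P[...,1]-q[1])<.014); k=P[m]; print(m.sum(),np.percentile(k[:,2],[5,50,95]),np.linalg.lstsq(np.c_[k[:,:2]-q,np.ones(len(k))],k[:,2],rcond=None)[0])
    m=(np.hypot(P[...,0]-q[0],P[...,1]-q[1])<.027)&(P[...,2]>.0185); print(cv2.minEnclosingCircle((P[m][:,:2]*1000).astype(np.float32)))
E
```

```text
rz units 0.03
t 39.3 pos [ 0.3159 -0.1398  0.0859] yaw 2.8652 w 0.0304 gf 0.0 F [-0.2  0.3  0.5]
units to target (tool axes at target yaw) [ 0.02 -0.01  3.74]
93 [0.0183101  0.02180672 0.02611501] [-0.02710388 -0.03932114  0.02186507]
((476.7926940917969, 113.57677459716797), 19.466886520385742)
92 [0.01556065 0.01848562 0.02232611] [ 0.03043571 -0.02065927  0.01852618]
((448.16033935546875, 17.922088623046875), 19.1099853515625)
```

Fresh's wax is at 21.8 mm and flat, so it is fully home. I regrasp the plate.

Call:
send_rows(
  motion=[
    [[0.02,0,0.5],[0,0,0.03],-0.36],
    [[0,0,0.8],[0,0,0],-0.36],
    [[0,0,0.8],[0,0,0],-0.36],
    [[0,0,0.7],[0,0,0],-0.36],
    [[0,0,0.4],[0,0,0],-0.36],
    [[0,0,0.25],[0,0,0],-0.36],
    [[0,0,0.15],[0,0,0],-0.36],
    [[0,0,0.1],[0,0,0],-0.36],
    [[0,0,0],[0,0,0],-0.36],
    [[0,0,0],[0,0,0],-0.36],
  ],
  squeeze=30,
)

```text
time_s: 40.35
ee_pos: [0.3152, -0.1403, -0.0247]
eef_rot: [-3.141, 0.001, 2.861]
force: [-0.3, -0.1, -0.9]
grip_width: 0.0298
grip_force: 0.0
```

```bash
python3 - <<'E'
from h import *
go(.3151,-.14,-.0262,2.862)
E
```

```text
rz units -0.01
t 40.35 pos [ 0.3152 -0.1403 -0.0247] yaw 2.8608 w 0.0298 gf 0.0 F [-0.3 -0.1 -0.9]
units to target (tool axes at target yaw) [0.01 0.01 0.05]
```

Call:
send_rows(
  motion=[
    [[0.01,0.01,0.04],[0,0,0],-0.36],
    [[0,0,0],[0,0,0],-0.6],
    [[0,0,0],[0,0,0],-0.8],
    [[0,0,0],[0,0,0],-0.8],
    [[0,0,0],[0,0,0],-0.8],
    [[0,0,0],[0,0,0],-0.8],
    [[0,0,-0.1],[0,0,0],-0.8],
    [[0,0,-0.3],[0,0,0],-0.8],
    [[0,0,-0.6],[0,0,0],-0.8],
    [[0,0,-0.9],[0,0,0],-0.8],
    [[0,0,-0.9],[0,0,0],-0.8],
    [[0,0,-0.8],[0,0,0],-0.8],
  ],
)

```text
time_s: 41.55
ee_pos: [0.3146, -0.1397, 0.0835]
eef_rot: [-3.141, 0.0, 2.861]
force: [0.7, 0.1, -4.3]
grip_width: 0.019
grip_force: 30.0
```

Call:
send_rows(
  motion=[
    [[0,0,-0.6],[0,0,0],-0.8],
    [[0,0,-0.3],[0,0,0],-0.8],
    [[-0.15,0.4,0],[0,0,0],-0.8],
    [[-0.25,0.7,0],[0,0,0],-0.8],
    [[-0.35,0.95,0],[0,0,0],-0.8],
    [[-0.35,0.95,0],[0,0,0],-0.8],
    [[-0.35,0.95,0],[0,0,0],-0.8],
    [[-0.35,0.95,0],[0,0,0],-0.8],
    [[-0.35,0.95,0],[0,0,0],-0.8],
    [[-0.35,0.95,0],[0,0,0],-0.8],
    [[-0.25,0.75,0],[0,0,0],-0.8],
    [[-0.1,0.4,0],[0,0,0],-0.8],
  ],
)

```text
time_s: 42.75
ee_pos: [0.4632, 0.0669, 0.1082]
eef_rot: [-3.141, -0.001, 2.862]
force: [-0.9, -0.2, -3.5]
grip_width: 0.0189
grip_force: 30.0
```

Call:
send_rows(
  motion=[
    [[0,0,0],[0,0,0],-0.8],
    [[0,0,0],[0,0,0],-0.8],
    [[0,0,0],[0,0,0],-0.8],
  ],
)

```text
time_s: 43.05
ee_pos: [0.4625, 0.0649, 0.1087]
eef_rot: [-3.141, -0.0, 2.86]
force: [-0.1, 0.3, -4.1]
grip_width: 0.0192
grip_force: 30.0
```

```bash
python3 - <<'E'
from h import *
go(.4640,.0654,.0253,2.862)
c=grab('top','t9'); P=cloud(c); e=get_obs()['ee_pos']
m=(abs(P[...,2]-(e[2]+.0365))<.012)&(c['pixels'].max(2)<60)&(np.hypot(P[...,0]-e[0],P[...,1]-e[1])<.125); q=P[m]
print(len(q),np.linalg.lstsq(np.c_[q[:,0]-e[0],q[:,1]-e[1],np.ones(len(q))],q[:,2],rcond=None)[0]-[0,0,e[2]], 'yaw rect',cv2.minAreaRect((q[:,:2]*1000).astype(np.float32)))
E
```

```text
rz units -0.02
t 43.05 pos [0.4625 0.0649 0.1087] yaw 2.86 w 0.0192 gf 30.0 F [-0.1  0.3 -4.1]
units to target (tool axes at target yaw) [-0.04  0.03  2.78]
364 [ 0.00174226 -0.00063106  0.03536817] yaw rect ((461.46331787109375, 65.20764923095703), (209.3998260498047, 105.13909149169922), 73.93193817138672)
```

Call:
send_rows(
  motion=[
    [[-0.04,0.03,0.3],[0,0,-0.02],-0.8],
    [[0,0,0.5],[0,0,0],-0.8],
    [[0,0,0.6],[0,0,0],-0.8],
    [[0,0,0.5],[0,0,0],-0.8],
    [[0,0,0.3],[0,0,0],-0.8],
    [[0,0,0],[0,0,0],-0.8],
    [[0,0,0],[0,0,0],-0.8],
    [[0,0,0],[0,0,0],-0.8],
  ],
)

```text
time_s: 43.9
ee_pos: [0.4649, 0.0661, 0.0434]
eef_rot: [3.141, 0.001, 2.863]
force: [0.2, 0.2, -3.6]
grip_width: 0.019
grip_force: 30.0
```

```bash
python3 - <<'E'
from h import *
for _ in range(3): go(.4640,.0654,.0253,2.862); camera('top')
E
```

```text
rz units 0.01
t 43.9 pos [0.4649 0.0661 0.0434] yaw 2.8631 w 0.019 gf 30.0 F [ 0.2  0.2 -3.6]
units to target (tool axes at target yaw) [ 0.02 -0.03  0.6 ]
rz units 0.01
t 43.95 pos [0.4648 0.0662 0.0434] yaw 2.8632 w 0.0191 gf 30.0 F [-0.   1.4 -3.8]
units to target (tool axes at target yaw) [ 0.02 -0.03  0.6 ]
rz units 0.01
t 44.0 pos [0.4648 0.0662 0.0433] yaw 2.8632 w 0.0187 gf 30.0 F [-0.6 -0.9 -3.8]
units to target (tool axes at target yaw) [ 0.02 -0.03  0.6 ]
```

Call:
send_rows(
  motion=[
    [[0.02,-0.03,0.1],[0,0,0.01],-0.8],
    [[0,0,0.1],[0,0,0],-0.8],
    [[0,0,0.1],[0,0,0],-0.8],
    [[0,0,0.05],[0,0,0],-0.8],
    [[0,0,0],[0,0,0],-0.8],
    [[0,0,0],[0,0,0],-0.8],
  ],
)

```text
time_s: 44.65
ee_pos: [0.4636, 0.0655, 0.0322]
eef_rot: [-3.142, -0.0, 2.862]
force: [0.7, -0.2, -3.4]
grip_width: 0.0191
grip_force: 30.0
```

Call:
send_rows(
  motion=[
    [[0,0,0.06],[0,0,0],-0.8],
    [[0,0,0.05],[0,0,0],-0.8],
    [[0,0,0],[0,0,0],-0.8],
    [[0,0,0],[0,0,0],-0.8],
  ],
)

```text
time_s: 45.05
ee_pos: [0.4636, 0.0655, 0.0289]
eef_rot: [-3.142, -0.0, 2.862]
force: [-0.0, -0.2, -2.6]
grip_width: 0.0191
grip_force: 30.0
```

Call:
send_rows(
  motion=[
    [[0,0,0.05],[0,0,0],-0.8],
    [[0,0,0.05],[0,0,0],-0.8],
    [[0,0,0],[0,0,0],-0.8],
    [[0,0,0],[0,0,0],-0.8],
  ],
)

```text
time_s: 45.45
ee_pos: [0.4636, 0.0655, 0.0259]
eef_rot: [-3.142, 0.0, 2.862]
force: [0.5, 0.4, -4.3]
grip_width: 0.0191
grip_force: 30.0
```

Almost seated: I go 1 mm lower, release, rise and check.

Call:
send_rows(
  motion=[
    [[0,0,0.03],[0,0,0],-0.8],
    [[0,0,0.01],[0,0,0],-0.8],
    [[0,0,0],[0,0,0],-0.8],
    [[0,0,0],[0,0,0],-0.6],
    [[0,0,0],[0,0,0],-0.45],
    [[0,0,0],[0,0,0],-0.36],
    [[0,0,0],[0,0,0],-0.36],
    [[0,0,-0.2],[0,0,0],-0.36],
    [[0,0,-0.5],[0,0,0],-0.36],
    [[0,0,-0.9],[0,0,0],-0.36],
    [[0,0,-1],[0,0,0],-0.36],
    [[0,0,-0.9],[0,0,0],-0.36],
  ],
)

```text
time_s: 46.65
ee_pos: [0.4636, 0.0655, 0.1315]
eef_rot: [3.141, 0.001, 2.862]
force: [-0.4, -1.0, -0.2]
grip_width: 0.0303
grip_force: 0.0
```

Call:
send_rows(
  motion=[
    [[0,0.3,-0.5],[0,0,0],-0.36],
    [[0,0.8,0],[0,0,0],-0.36],
    [[0.5,1,0],[0,0,0],-0.36],
    [[0.6,1,0],[0,0,0],-0.36],
    [[0.6,1,0],[0,0,0],-0.36],
    [[0.6,1,0],[0,0,0],-0.36],
    [[0.6,1,0],[0,0,0],-0.36],
    [[0.6,1,0],[0,0,0],-0.36],
    [[0.4,0.8,0],[0,0,0],-0.36],
    [[0,0.4,0],[0,0,0],-0.36],
    [[0,0,0],[0,0,0],-0.36],
    [[0,0,0],[0,0,0],-0.36],
  ],
)

```text
time_s: 47.85
ee_pos: [0.4201, 0.3363, 0.1447]
eef_rot: [-3.141, -0.0, 2.862]
force: [-0.3, -0.6, 1.1]
grip_width: 0.03
grip_force: 0.0
```

```bash
python3 - <<'E'
from h import *
go(.315,-.14,.085,2.862)
c=grab('top','t10'); P=cloud(c); c0=dict(np.load('pics/top0.npz')); P0=cloud(c0); e=np.array([.4637,.0655])
for k,Q,im in (('start',P0,c0),('now',P,c)):
    m=(abs(Q[...,2]-.062)<.012)&(im['pixels'].max(2)<60)&(np.hypot(Q[...,0]-e[0],Q[...,1]-e[1])<.125); q=Q[m]
    print(k,len(q),np.linalg.lstsq(np.c_[q[:,:2]-e,np.ones(len(q))],q[:,2],rcond=None)[0],cv2.minAreaRect((q[:,:2]*1000).astype(np.float32)))
    hsv=cv2.cvtColor(im['pixels'],cv2.COLOR_RGB2HSV)
    b=(hsv[...,0]>8)&(hsv[...,0]<28)&(hsv[...,1]>110)&(abs(Q[...,2]-.064)<.01)&(np.hypot(Q[...,0]-e[0],Q[...,1]-e[1])<.125)
    n,l,s,ce=cv2.connectedComponentsWithStats(b.astype(np.uint8)); print('brass',[(ce[i].round(1).tolist(),int(s[i,4])) for i in range(1,n) if s[i,4]>2])
    for nm,p in dict(spent=(.398,.348),fresh=(.477,.114),good=(.448,.0177)).items():
        m=(np.hypot(Q[...,0]-p[0],Q[...,1]-p[1])<.012); print(nm,np.median(Q[m][:,2]).round(4))
d=np.abs(c['pixels'].astype(int)-c0['pixels']).max(2)
for nm,(x0,x1,y0,y1) in dict(ram=(388,425,218,252),pep=(382,412,275,300),can=(312,355,112,160),oil=(160,205,112,170)).items(): print(nm,'changed px',(d[y0:y1,x0:x1]>60).sum())
E
```

```text
rz units -0.0
t 47.85 pos [0.4201 0.3363 0.1447] yaw 2.8617 w 0.03 gf 0.0 F [-0.3 -0.6  1.1]
units to target (tool axes at target yaw) [ -1.01 -16.23   1.99]
start 2243 [-1.76309553e-03 -6.37279840e-05  6.12875927e-02] ((462.25799560546875, 67.01580810546875), (209.9751434326172, 108.67444610595703), 73.64181518554688)
brass [([204.2, 197.5], 11), ([276.4, 222.5], 8), ([192.5, 228.2], 8), ([265.0, 254.0], 7)]
spent 0.0043
fresh 0.01
good 0.0182
now 2193 [-0.00077384 -0.00058224  0.06119194] ((462.0765380859375, 66.27238464355469), (210.03305053710938, 108.6290283203125), 73.96405792236328)
brass [([204.3, 197.0], 9), ([275.6, 222.0], 9), ([192.5, 228.4], 11), ([264.3, 254.7], 3)]
spent 0.4777
fresh 0.0221
good 0.0183
ram changed px 0
pep changed px 0
can changed px 0
oil changed px 0
```

The plate lies flat at its original height with all four pins through it, fresh is home, and the bystanders have not moved. I hand in.

```bash
python3 -c "
from station import *
print(hand_in())"
```

```text
the job is handed in; nothing more can be done
None
```

The job is handed in at about 48 s: the burnt-out light stands upright on the saucer, the fresh light is fully home in the emptied cup, the cover plate lies flat over all four pins, and the ramekin, pepper jar, canister and oil bottle did not move.

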